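# Hold the grater ready over the bowl

## Robot

A 6-joint arm with a two-finger parallel gripper is mounted at the origin on a cart in front of the work surface, level with it; the furniture and walls round the work are solid. World frame = base frame: x ahead of the robot, y to its left, z up, the work surface at z = 0. Lengths are in m, angles in degrees, forces in N, time in s.
With the tool pointing down it reaches from about 0.3 to 0.75 m from the base axis. Payload 8.5 kg.
Tool frame: the origin (TCP) lies at the very end of the fingers, on their centre line; the grasp point (between the pads) lies 19 mm behind it (env.hold_point_z is the distance from the TCP to the grasp point, in m); z points along the fingers, y is the line along which they close (so a half turn about z gives the same grasp; the last joint's range is limited). The gripper opens to 85 mm and grips with 20 to 120 N. Pads are 22 mm wide; open, the fingers measure 114 mm over their backs; the gripper's body (76 mm by 85 mm) begins 54 mm behind the grasp point. The pads swing forward as they close: fully open they stand 13 mm farther back than shut.
Start: joints at [54.987, 21.807, 74.336, -0, 83.858, -12.336], TCP at [0.212, 0.507, 0.231] pointing down, gripper open.
Joint ranges: [-178.18, 178.18], [-50.72, 133.34], [12.68, 142.11], [-81.47, 261.47], [9.98, 163.14], [-165.26, 165.26]. Speed limits (degrees/s): [136.94, 136.94, 180, 180, 180, 180].

## Interface

Orientations are given as a 3x3 rotation matrix whose columns are the frame's x, y, z axes.
In Python, from rig import env, optics gives the robot as it stands.
- The arm moves only by the shell command python3 -m jog 'ROWS' [OPENING] [FORCE]. ROWS is JSON, a list of rows, each an object with "linear": the shift along the tool's x, y, z in units of 40 mm (1.0 is 40 mm), a list of three; "roll": the turn about the tool's z in units of 5 degrees (1.0 is 5 degrees). A call has 1 to 12 rows; each row shifts and turns the commanded pose from where the row before left it, along the tool's axes as they then stand; what a row does not reach is not made up. A row lasts 1/12 s, in which the tool goes at most 41.7 mm and 7.16 degrees, less where a joint would pass 70% of its speed; a pose out of reach is approached as far as the arm can. A call is refused whole if a number of a shift passes 1 or a number of a turn 1, either way. A call with a gripper value outside its range is refused whole. OPENING is the opening, from -1 (shut) to 1 (fully open), set as the call begins (- or left out, the last holds). The fingers move at their own pace and stop on an object; FORCE is the grip in N (left out, the last holds). Time passes only in rows, so rows that do not move let the fingers close. It gives the time, the measured TCP pose, the force, the opening and the grip force at its end, in the units of the state.
- env.observe(): the state, without advancing time (a new reading comes with each control period).
- optics.get_image(name): name is "scene" or "top" or "wrist"; returns the picture (480x640x3 uint8, red, green, blue); there is no depth.
- optics.calibration(name): a dict with "fov_y" (degrees; the focal length in pixels is half the picture's height over the tangent of half this angle, whatever the lens; pixels are square), "cx", "cy" (the principal point, pixels), "T" (4x4, takes a point from camera to world coordinates). Camera axes: x right, y down, z forward; pixel columns grow to the right and rows downward; lengths in m; the calibration is good to about 2 mm. A picture is of the moment at which its call begins: read the wrist's pose just before it. calibration takes no time and is no camera call; for the wrist camera it gives the pose at the moment of the call.
- env.close_job(): hands the job in; it is judged then, once.
The state is a dict: "time_s": time; "q": joint angles; "qvel": joint speeds; "joint_efforts": joint torques, N m; "position": TCP position; "tool_rot": TCP orientation; "ft_force": force on the tool from outside, world axes, zero at the start; "wrist_torque": the same for the moment, N m; "grip_width": finger opening in m; "gripper_force": force on a finger pad.
Only numpy, scipy, OpenCV 4.12 (cv2) and the standard library are available. Lean on these libraries where they do the work, as an engineer would, in place of code of your own. Each camera call takes 0.05 s, during which the arm holds its last target. There are 200 camera calls.

## Task

I am going to grate some mandarin peel and have no hand free for the grater: draw the grater out of its slot in the wooden stand and hold it still for me, slanted at about 45 degrees with the toothed side up, its lower end close above the middle of the bowl but not touching it. Finish while still holding it there in the gripper; leave the other two tools in the stand, and do not shift the bowl or the things standing around.

Things in the scene. Friction and masses are not known exactly. Their poses are not given: they have to be found in the camera images.
- grater: Flat grater, the only tool here with a toothed blade: 64 mm wide, 4 thick, 122 long; 0.09-0.18 kg. Black handle from z=132 to 222 mm, 27 mm wide (y), 18 thick (x). Origin: middle of the blade's lower edge. z to the handle, y across the blade, x out of the toothed face. At the start upright, lowest 52 mm in a slot, teeth to the stand's +y side (about the robot's left).
- grater_grip (a point): Grip point in the middle of the grater's handle, 182 mm from the grater's origin along its z, 40 mm below the handle's top end; axes as the grater's.
- stand: Light wooden block fixed to the worktop, 108 mm (x) by 204 (y) by 62 high. Origin: centre of its underside. Three slots, open at the top, 52 mm deep, 70 long (x), 7 wide (y), at y = +66, 0, -66 mm, each with one tool upright, handle up, tops 232 mm above the worktop, 48 mm between handles. Which tool is in which slot varies.
- turner: Slotted turner in the stand: blade 64 mm wide with four long slots and no teeth, else the size, handle and axes of the grater. To be left in the stand.
- palette: Plain narrow spatula in the stand: blade 36 mm wide, smooth, else the size, handle and axes of the grater. To be left in the stand.
- bowl: Round bowl standing on the worktop, 150 mm across the rim, 61 mm high, loose. Origin: centre of its underside, z up; the middle of the mouth is 61 mm above it.
- mandarin: The mandarin, 55 mm across and 48 mm high, lying on the worktop to the left of the bowl; origin under its centre. Not to be moved.
- shaker: Salt shaker, 44 mm across, 90 mm high, behind the bowl; origin at the centre of its foot. Not to be moved.
- jar: Jam jar, 62 mm across, 86 mm high, behind the work; origin at the centre of its foot. Not to be moved.
Mind the look-alikes: they are no part of the job. Several things look just like the bowl: the one meant starts farthest to the robot's left.

How it is judged (in metres and radians):
On the way:
1. the grater is drawn out of its slot, its whole blade above the stand, held in the fingers (z of grater in the frame of stand above 0.066 m and contact force between the fingers and grater above 1 N), for 0.2 s.
At the end, for the whole second after the job is handed in: Gripper holds the grater still, touching neither bowl nor stand: handle 32-58 deg from upright, teeth up (normal within 63 deg of vertical), lower edge's middle within 45 mm of the bowl's axis, 15-135 mm above its underside. Other tools in their slots (30 mm); bowl upright, unmoved (20 mm) (horizontal distance between grater and bowl below 0.045 m and z of grater in the frame of bowl between 0.015 and 0.135 m and angle between grater's own z axis and vertical between 0.55 and 1.02 rad and angle between grater's own x axis and vertical below 1.1 rad and contact force between the fingers and grater above 1 N and contact force between grater and bowl below 0.2 N and contact force between grater and stand below 0.2 N and linear speed of grater below 0.03 m/s and angular speed of grater below 0.2 rad/s and distance of each of turner, palette from where it was at the start of the episode below 0.03 m and angle between each of turner, palette's own z axis and vertical below 0.3 rad and distance of bowl from where it was at the start of the episode below 0.02 m and angle between bowl's own z axis and vertical below 0.1 rad); the arm keeps its last pose, push and grip.
It fails at once if the bowl is shifted by 20 mm or more (distance of bowl from where it was at the start of the episode above 0.02 m).
It fails at once if one of the other two tools is drawn out or pushed over (30 mm) (distance of any of turner, palette from where it was at the start of the episode above 0.03 m).
It fails at once if the mandarin, the salt shaker or the jam jar is moved by 30 mm (distance of any of mandarin, shaker, jar from where it was at the start of the episode above 0.03 m).
It also fails if it takes over 45 s, if anything falls off the work surface, if the arm or the gripper's body presses on something with over 40 N, if the wrist force passes 120 N, or if a joint passes its speed limit or range.

## Working session

There is one attempt and no reset: what is moved stays moved. The work goes in short steps, Python scripts to look and compute and a shell command to move; the robot and the scene stay as the last step left them, time stands still between calls to the robot, and variables do not carry over. Pictures are saved under pics/ and viewed, at most 10 in all, crops included, and the job is handed in when it is done.

```bash
mkdir -p pics; ls; python3 - <<'E'
from rig import env, optics
import cv2,numpy as np
for n in ("scene","top"):
    im=optics.get_image(n); cv2.imwrite(f"pics/{n}0.png",im[:,:,::-1])
    c=optics.calibration(n); print(n,c["fov_y"],c["cx"],c["cy"],np.round(c["T"],3).tolist(), [k for k in c])
o=env.observe(); print(o["position"],np.round(o["tool_rot"],3).tolist(),o["grip_width"],env.hold_point_z)
E
```

```text
pics
scene 54.67464837160052 320.46520133632254 237.93430535933226 [[0.531, -0.337, 0.778, -0.216], [-0.848, -0.227, 0.48, -0.495], [0.015, -0.914, -0.406, 0.523], [0.0, 0.0, 0.0, 1.0]] ['fov_y', 'cx', 'cy', 'T']
top 55.36004806486729 323.6266029525057 251.04326736654315 [[-0.073, -0.976, 0.205, 0.348], [-0.997, 0.072, -0.012, 0.021], [-0.003, -0.205, -0.979, 1.073], [0.0, 0.0, 0.0, 1.0]] ['fov_y', 'cx', 'cy', 'T']
[0.21191699 0.50726206 0.23077567] [[-0.923, 0.386, -0.001], [0.386, 0.923, -0.001], [0.0, -0.001, -1.0]] 0.08538969746327979 0.0187
```

View pics/scene0.png

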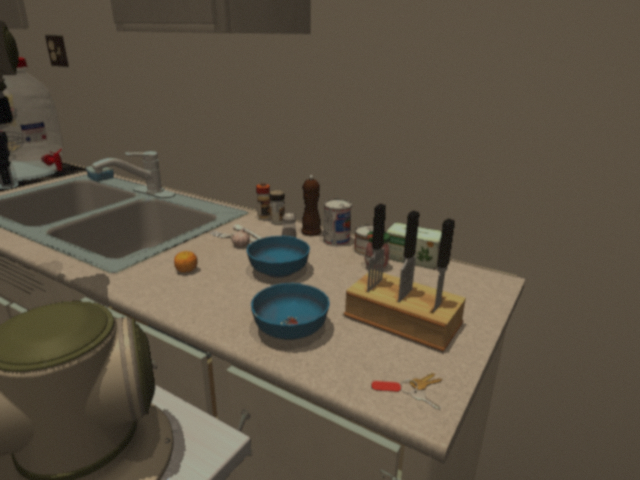

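View pics/top0.png

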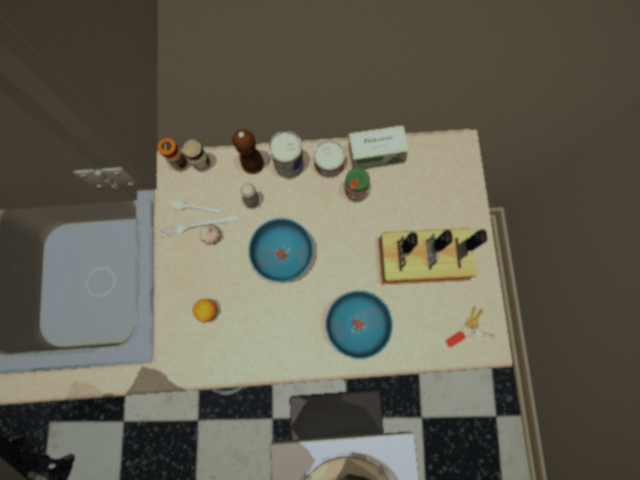

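The scene view shows two blue bowls, at (278,257) and (290,312), and the stand with three black handles at (378,227), (411,233) and (446,243). In the top view the bowls are at (282,250) and (359,324), and the handles are at (408,242), (442,240) and (478,240). The bowl farthest to the robot's left is the one at top (282,250).

Grater candidates in the scene view are the blades at (374,275), (406,280) and (440,290). I'll check these in one close crop.

```bash
python3 - <<'E'
import cv2,numpy as np
a=cv2.imread("pics/scene0.png")[195:345,335:475]; b=cv2.imread("pics/top0.png")[220:290,370:500]
a=cv2.resize(a,(530,568),interpolation=cv2.INTER_CUBIC)
b=cv2.resize(b,(270,145),interpolation=cv2.INTER_CUBIC)
o=np.zeros((568,800,3),np.uint8); o[:,:530]=a;o[:145,530:]=b
cv2.imwrite("pics/crop1.png",np.clip(o*1.4,0,255).astype(np.uint8))
E
```

```text
(no output)
```

View pics/crop1.png

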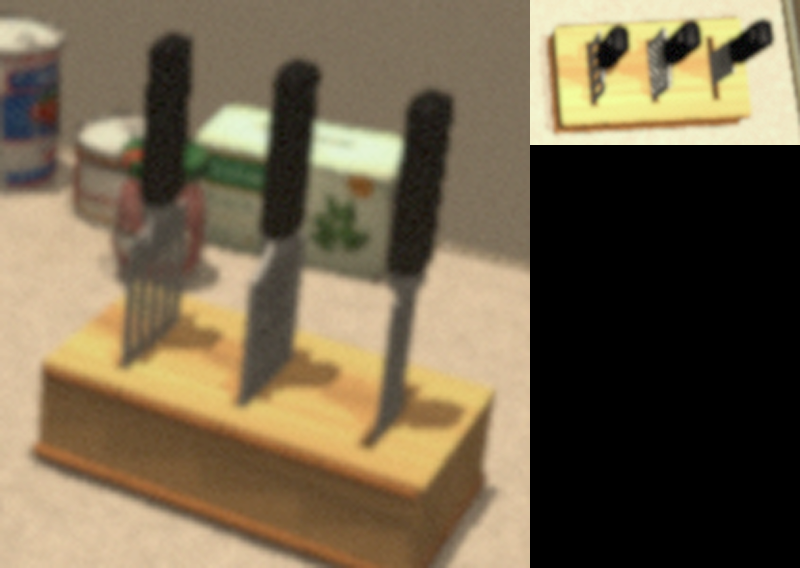

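Left is the slotted turner, with long slots. Middle is a wide blade with fine teeth texture in the top view, so it is the grater. Right is the narrow plain palette. I choose the middle tool, with its handle at scene (411,233) and top (442,240).

```bash
cat > h.py <<'E'
import cv2,numpy as np
from rig import env,optics
C={n:optics.calibration(n) for n in("scene","top")}
def ray(c,p):
    f=240/np.tan(np.radians(c["fov_y"]/2)); d=np.array([(p[0]-c["cx"])/f,(p[1]-c["cy"])/f,1.]); T=np.array(c["T"])
    d=T[:3,:3]@d; return T[:3,3],d/np.linalg.norm(d)
def plane(c,p,z):
    o,d=ray(c,p); return o+d*(z-o[2])/d[2]
def tri(c1,p1,c2,p2):
    o1,d1=ray(c1,p1);o2,d2=ray(c2,p2)
    s=np.linalg.lstsq(np.c_[d1,-d2],o2-o1,rcond=None)[0]; a=o1+s[0]*d1;b=o2+s[1]*d2
    return (a+b)/2,np.linalg.norm(a-b)
def blobs(m,lo,hi=1e9):
    n,l,s,c=cv2.connectedComponentsWithStats(m.astype(np.uint8)); return [(l==i,s[i],c[i]) for i in range(1,n) if lo<=s[i,4]<=hi]
E
cat > m.py <<'E'
from h import *
im={n:cv2.imread(f"pics/{n}0.png") for n in C}
roi={"scene":(195,345,335,475),"top":(220,290,370,500)}
ends={}
for n in C:
    r0,r1,c0,c1=roi[n]; g=im[n].max(2); m=np.zeros(g.shape,bool); m[r0:r1,c0:c1]=g[r0:r1,c0:c1]<(60 if n=="scene" else 62)
    L=[]
    for b,s,c in sorted(blobs(m,60),key=lambda t:t[2][0]):
        p=np.argwhere(b)[:,::-1].astype(float); mu=p.mean(0); u=np.linalg.svd(p-mu,full_matrices=False)[2][0]
        if u[1]>0:u=-u
        t=(p-mu)@u; L.append((mu+u*(t.max()+.5),mu+u*(t.min()-.5),len(p)))
    ends[n]=L; print(n,[(np.round(a,1).tolist(),np.round(b,1).tolist(),k) for a,b,k in L])
if all(len(v)==3 for v in ends.values()):
    for i in range(3):
        for e in(0,1): print(i,"top" if e==0 else "bot",*[np.round(x,4) for x in tri(C["scene"],ends["scene"][i][e],C["top"],ends["top"][i][e])])
# stand top corners
hsv=cv2.cvtColor(im["top"],cv2.COLOR_BGR2HSV); m=cv2.inRange(hsv,(15,80,90),(35,255,255)); m[:220]=0;m[290:]=0;m[:,:370]=0
b=max(blobs(m>0,500),key=lambda t:t[1][4])[0]; cn=cv2.findContours(b.astype(np.uint8),0,1)[0]; cn=max(cn,key=cv2.contourArea)
P=np.array([plane(C["top"],q[0],.062)[:2] for q in cn],np.float32); R=cv2.minAreaRect(P); print("stand",R)
# bowls
e={}
for n in C:
    hsv=cv2.cvtColor(im[n],cv2.COLOR_BGR2HSV); m=cv2.inRange(hsv,(90,90,30),(115,255,255))
    m[:200]=0; m[:,:230]=0
    m=cv2.morphologyEx(m,3,np.ones((7,7)))
    for b,s,c in blobs(m>0,700): 
        cn=max(cv2.findContours(b.astype(np.uint8),0,1)[0],key=cv2.contourArea); 
        if n=="top":
            P=np.array([plane(C[n],q[0],.061)[:2] for q in cn],np.float32); print("bowl top",s,cv2.minEnclosingCircle(P))
        else:
            h=cv2.convexHull(cn)[:,0]; P=np.array([plane(C[n],q,.061)[:2] for q in h]); 
            print("bowl scene",s,"left/right extreme at z=.061",plane(C[n],h[h[:,0].argmin()],.061),plane(C[n],h[h[:,0].argmax()],.061), "far",plane(C[n],h[h[:,1].argmin()],.061))
# others on the worktop
for n,p,z in(("mandarin",(205,310),.024),("shaker",(250,190),.085),("jar",(357,176),.086),("jar",(329,150),.086),("garlic",(211,235),.02)): print(n,plane(C["top"],p,z))
E
python3 m.py
```

```text
scene [([347.2, 210.7], [338.2, 232.5], 241), ([382.5, 202.3], [413.5, 294.3], 1512), ([417.6, 255.2], [431.6, 256.3], 88), ([449.6, 218.3], [441.0, 269.7], 584)]
top [([415.2, 233.5], [401.3, 254.5], 210), ([450.4, 232.7], [431.9, 250.6], 246), ([485.6, 232.4], [456.3, 254.1], 339)]
stand ((0.5323694348335266, -0.22167973220348358), (0.21563519537448883, 0.1194920539855957), 88.72979736328125)
bowl scene [ 248  236   61   39 1683] left/right extreme at z=.061 [0.50864247 0.14623194 0.061     ] [0.60725808 0.04745928 0.061     ] far [0.62628441 0.13385236 0.061     ]
bowl scene [ 252  284   77   54 2702] left/right extreme at z=.061 [ 0.32942258 -0.01438732  0.061     ] [ 0.42581447 -0.1172098   0.061     ] far [ 0.45063017 -0.03207338  0.061     ]
bowl top [ 249  219   64   63 2949] ((0.5705965757369995, 0.10563571751117706), 0.07214154303073883)
bowl top [ 327  292   65   66 3247] ((0.3923094868659973, -0.05648283287882805), 0.07195329666137695)
mandarin [0.45046273 0.28816836 0.024     ]
shaker [0.70854225 0.16526067 0.085     ]
jar [ 0.72370271 -0.07988466  0.086     ]
jar [ 0.79183045 -0.02093671  0.086     ]
garlic [0.62694944 0.27151447 0.02      ]
```

```bash
cat > m2.py <<'E'
from h import *
im={n:cv2.imread(f"pics/{n}0.png") for n in C}
roi={"scene":(200,275,366,460),"top":(226,262,390,492)}
for th in ((36,50),(42,45)):
  ends={}
  for n,t0 in zip(C,th):
    r0,r1,c0,c1=roi[n]; g=cv2.GaussianBlur(im[n],(3,3),0).max(2); m=np.zeros(g.shape,bool); m[r0:r1,c0:c1]=g[r0:r1,c0:c1]<t0
    L=[]
    for b,s,c in sorted(blobs(m,40),key=lambda t:t[2][0]):
        p=np.argwhere(b)[:,::-1].astype(float); mu=p.mean(0); u=np.linalg.svd(p-mu,full_matrices=False)[2][0]
        if u[1]>0:u=-u
        t=(p-mu)@u; L.append((mu+u*(t.max()+.5),mu+u*(t.min()-.5),len(p)))
    ends[n]=L; print(n,[(np.round(a,1).tolist(),np.round(b,1).tolist(),k) for a,b,k in L])
  if all(len(v)==3 for v in ends.values()):
    for i in range(3):
        for e in(0,1): print(i,"top" if e==0 else "bot",*[np.round(x,4) for x in tri(C["scene"],ends["scene"][i][e],C["top"],ends["top"][i][e])])
E
python3 m2.py
```

```text
scene [([380.2, 204.4], [376.8, 248.7], 409), ([413.6, 211.4], [407.9, 257.5], 397), ([449.3, 219.5], [441.6, 266.9], 436)]
top [([414.5, 233.7], [403.0, 252.6], 179), ([450.4, 232.8], [433.0, 249.7], 210), ([485.2, 232.7], [461.5, 250.2], 252)]
0 top [ 0.5435 -0.1606  0.2292] 0.0077
0 bot [ 0.53   -0.1582  0.1402] 0.0071
1 top [ 0.5402 -0.2281  0.2307] 0.0077
1 bot [ 0.532  -0.2218  0.1379] 0.0072
2 top [ 0.5358 -0.2941  0.2311] 0.0062
2 bot [ 0.5281 -0.2846  0.1369] 0.0137
scene [([380.1, 204.4], [376.7, 249.6], 449), ([413.7, 211.3], [408.1, 257.8], 435), ([449.3, 219.4], [441.5, 267.8], 473)]
top [([414.4, 234.3], [402.9, 252.6], 164), ([449.7, 233.0], [433.7, 249.4], 193), ([484.9, 232.4], [464.6, 248.3], 221)]
0 top [ 0.5426 -0.1605  0.2295] 0.007
0 bot [ 0.5304 -0.1583  0.1383] 0.0068
1 top [ 0.5403 -0.2275  0.2305] 0.0062
1 bot [ 0.532  -0.2227  0.1378] 0.0058
2 top [ 0.5366 -0.2939  0.2311] 0.006
2 bot [ 0.5298 -0.288   0.1365] 0.0059
```

Grater handle measured at about (0.535, -0.225), spanning z 0.138–0.231 (expected 0.142–0.232), and handle spacing is 66 mm as stated. Bowl is at about (0.57, 0.105). The tool can't be tilted, so after drawing the grater out I'll press its lower edge on free worktop to pivot it to 45° in the fingers.

First I'll raise the arm and roll it by +69° so the fingers close along x.

```bash
python3 -m jog '[{"linear":[0,0,-0.15],"roll":1},{"linear":[0,0,-0.15],"roll":1},{"linear":[0,0,-0.15],"roll":1},{"linear":[0,0,-0.15],"roll":1},{"linear":[0,0,-0.15],"roll":1},{"linear":[0,0,-0.15],"roll":1},{"linear":[0,0,-0.15],"roll":1},{"linear":[0,0,-0.15],"roll":1},{"linear":[0,0,-0.15],"roll":1},{"linear":[0,0,-0.15],"roll":1},{"linear":[0,0,-0.15],"roll":1},{"linear":[0,0,-0.15],"roll":1}]' 1 && python3 -m jog '[{"linear":[0,0,0],"roll":1},{"linear":[0,0,0],"roll":0.9},{"linear":[0,0,0],"roll":0},{"linear":[0,0,0],"roll":0}]'
```

```text
time_s: 1.1
position: [0.212, 0.5073, 0.3032]
tool_rot: [[-0.123, 0.992, -0.001], [0.992, 0.123, -0.001], [-0.001, -0.001, -1.0]]
ft_force: [0.1, -0.1, 0.8]
grip_width: 0.0851
gripper_force: 0.0
time_s: 1.43
position: [0.212, 0.5074, 0.303]
tool_rot: [[0.036, 0.999, -0.0], [0.999, -0.036, -0.001], [-0.001, -0.0, -1.0]]
ft_force: [0.5, 0.3, -0.5]
grip_width: 0.0854
gripper_force: 0.0
```

```bash
python3 -m jog '[{"linear":[-0.9,0.44,0],"roll":0},{"linear":[-0.9,0.44,0],"roll":0},{"linear":[-0.9,0.44,0],"roll":0},{"linear":[-0.9,0.44,0],"roll":0},{"linear":[-0.9,0.44,0],"roll":0},{"linear":[-0.9,0.44,0],"roll":0},{"linear":[-0.9,0.44,0],"roll":0},{"linear":[-0.9,0.44,0],"roll":0},{"linear":[-0.9,0.44,0],"roll":0},{"linear":[-0.9,0.44,0],"roll":0},{"linear":[-0.9,0.44,0],"roll":0},{"linear":[-0.9,0.44,0],"roll":0}]' && python3 -m jog '[{"linear":[-0.9,0.44,0],"roll":0},{"linear":[-0.9,0.44,0],"roll":0},{"linear":[-0.9,0.44,0],"roll":0},{"linear":[-0.9,0.44,0],"roll":0},{"linear":[-0.9,0.43,0],"roll":0},{"linear":[-0.9,0.43,0],"roll":0},{"linear":[-0.9,0.43,0],"roll":0},{"linear":[-0.9,0.43,0],"roll":0},{"linear":[0,0,0],"roll":0},{"linear":[0,0,0],"roll":0}]'
python3 - <<'E'
from h import *
o=env.observe(); c=optics.calibration("wrist"); im=optics.get_image("wrist")[:,:,::-1]; cv2.imwrite("pics/w1.png",im)
print(o["time_s"],o["position"],np.round(c["T"],3).tolist(),c["fov_y"],c["cx"],c["cy"])
f=240/np.tan(np.radians(c["fov_y"]/2)); T=np.array(c["T"])
for y in(-.159,-.225,-.291):
    p=T[:3,:3].T@(np.array([.535,y,.232])-T[:3,3]); print(y,f*p[0]/p[2]+c["cx"],f*p[1]/p[2]+c["cy"],p[2])
E
```

```text
time_s: 2.43
position: [0.4069, 0.0658, 0.3034]
tool_rot: [[0.036, 0.999, 0.0], [0.999, -0.036, 0.0], [0.0, 0.0, -1.0]]
ft_force: [2.1, 0.5, -1.0]
grip_width: 0.0854
gripper_force: 0.0
time_s: 3.27
position: [0.535, -0.2269, 0.3019]
tool_rot: [[0.038, 0.999, -0.002], [0.999, -0.038, 0.001], [0.001, -0.002, -1.0]]
ft_force: [0.3, 0.4, -0.2]
grip_width: 0.0855
gripper_force: 0.0
3.2667 [ 0.53495422 -0.22689747  0.30192699] [[0.999, -0.035, -0.013, 0.537], [-0.037, -0.957, -0.289, -0.153], [-0.002, 0.289, -0.957, 0.446], [0.0, 0.0, 0.0, 1.0]] 62.367522197208004 320.328013599192 233.22574873807247
-0.159 316.8867790280144 125.95009903956898 0.20646534883757497
-0.225 321.4979863051489 246.0317668457323 0.225531791602808
-0.291 325.39030597579455 347.3926924331686 0.24459823436804107
```

View pics/w1.png

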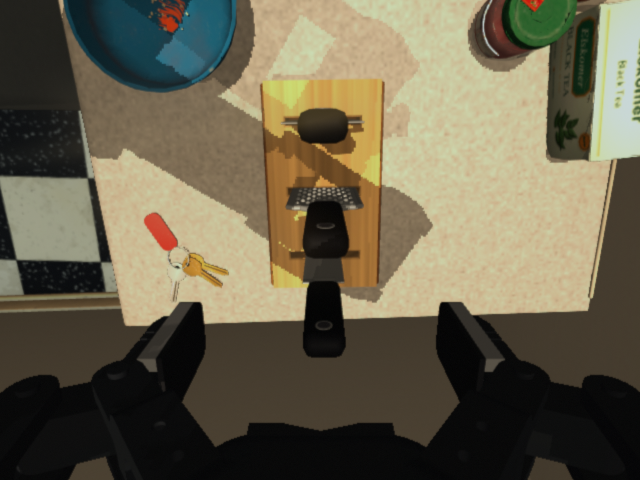

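The wrist view shows turner, grater and palette top to bottom. The perforated face of the middle blade at (324,196) faces +y, and its handle top is at about (326,241). That puts the handle at about (0.537, -0.223), within 3 mm of the earlier measurement. I'll correct, descend and grip.

```bash
python3 -m jog '[{"linear":[0.1,0.05,0],"roll":0},{"linear":[0,0,0.5],"roll":0},{"linear":[0,0,0.5],"roll":0},{"linear":[0,0,0.5],"roll":0},{"linear":[0,0,0.5],"roll":0},{"linear":[0,0,0.5],"roll":0},{"linear":[0,0,0.5],"roll":0},{"linear":[0,0,0.2],"roll":0},{"linear":[0,0,0],"roll":0},{"linear":[0,0,0],"roll":0}]' && python3 -m jog '[{"linear":[0,0,0],"roll":0},{"linear":[0,0,0],"roll":0},{"linear":[0,0,0],"roll":0},{"linear":[0,0,0],"roll":0},{"linear":[0,0,0],"roll":0},{"linear":[0,0,0],"roll":0},{"linear":[0,0,0],"roll":0},{"linear":[0,0,0],"roll":0},{"linear":[0,0,0],"roll":0},{"linear":[0,0,0],"roll":0},{"linear":[0,0,0],"roll":0},{"linear":[0,0,0],"roll":0}]' -1 60
```

```text
time_s: 4.15
position: [0.5373, -0.2208, 0.1764]
tool_rot: [[0.037, 0.999, 0.001], [0.999, -0.037, -0.001], [-0.001, 0.001, -1.0]]
ft_force: [-0.2, -1.1, -0.2]
grip_width: 0.0853
gripper_force: 0.0
time_s: 5.15
position: [0.5372, -0.2215, 0.1758]
tool_rot: [[0.038, 0.999, 0.001], [0.999, -0.038, -0.001], [-0.001, 0.001, -1.0]]
ft_force: [1.1, -0.5, 5.5]
grip_width: 0.0263
gripper_force: 59.0
```

```bash
python3 -m jog '[{"linear":[0,0,-0.2],"roll":0},{"linear":[0,0,-0.3],"roll":0},{"linear":[0,0,-0.3],"roll":0},{"linear":[0,0,-0.3],"roll":0},{"linear":[0,0,-0.3],"roll":0},{"linear":[0,0,-0.3],"roll":0},{"linear":[0,0,-0.3],"roll":0},{"linear":[0,0,-0.3],"roll":0},{"linear":[0,0,-0.2],"roll":0},{"linear":[0,0,0],"roll":0},{"linear":[0,0,0],"roll":0},{"linear":[0,0,0],"roll":0}]'
python3 - <<'E'
from h import *
a=optics.get_image("scene")[:,:,::-1][100:380,200:520]; cv2.imwrite("pics/s2.png",cv2.resize(a,(640,560)))
E
```

```text
time_s: 6.15
position: [0.5367, -0.2212, 0.2744]
tool_rot: [[0.038, 0.999, -0.002], [0.999, -0.038, 0.001], [0.001, -0.002, -1.0]]
ft_force: [-0.1, -0.4, -1.4]
grip_width: 0.0265
gripper_force: 59.0
```

View pics/s2.png

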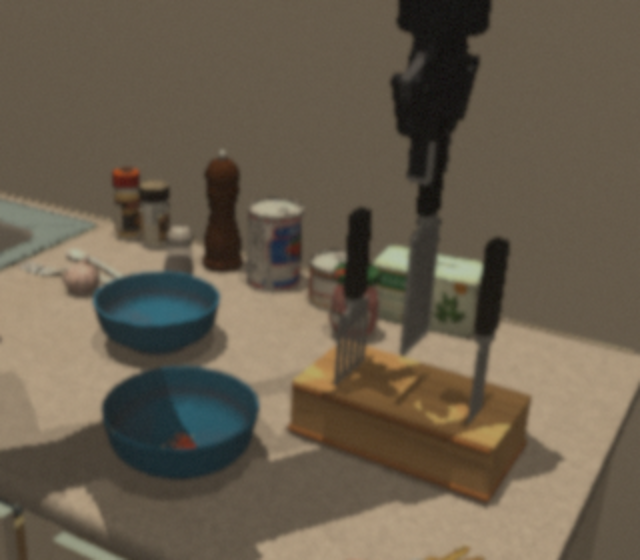

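The grater is out with its blade clear above the stand, and the other two tools are still in place. Next I'll move it forward out of the row of handles, then left to the free worktop near (0.38, 0.21).

```bash
python3 -m jog '[{"linear":[0,-0.3,0],"roll":0},{"linear":[0,-0.5,0],"roll":0},{"linear":[0,-0.6,0],"roll":0},{"linear":[0,-0.6,0],"roll":0},{"linear":[0,-0.6,0],"roll":0},{"linear":[0,-0.6,0],"roll":0},{"linear":[0,-0.6,0],"roll":0},{"linear":[0,-0.4,0],"roll":0},{"linear":[0.3,-0.1,0],"roll":0},{"linear":[0.6,0,0],"roll":0},{"linear":[0.8,0,0],"roll":0},{"linear":[0.8,0,0],"roll":0}]' && python3 -m jog '[{"linear":[0.8,0,0],"roll":0},{"linear":[0.8,0,0],"roll":0},{"linear":[0.8,0,0],"roll":0},{"linear":[0.8,0,0],"roll":0},{"linear":[0.8,0,0],"roll":0},{"linear":[0.8,0,0],"roll":0},{"linear":[0.8,0,0],"roll":0},{"linear":[0.8,0,0],"roll":0},{"linear":[0.8,0,0],"roll":0},{"linear":[0.6,0,0],"roll":0},{"linear":[0.4,0,0],"roll":0},{"linear":[0,0,0],"roll":0}]'
python3 - <<'E'
from h import *
for n in("top","wrist"): cv2.imwrite(f"pics/{n}3.png",optics.get_image(n)[:,:,::-1])
E
```

```text
time_s: 7.2
position: [0.3688, -0.1136, 0.2749]
tool_rot: [[0.04, 0.999, -0.0], [0.999, -0.04, 0.001], [0.001, -0.001, -1.0]]
ft_force: [0.7, 0.1, -1.6]
grip_width: 0.026
gripper_force: 59.3
time_s: 8.2
position: [0.3808, 0.2157, 0.2747]
tool_rot: [[0.034, 0.999, -0.001], [0.999, -0.034, 0.001], [0.001, -0.001, -1.0]]
ft_force: [-0.3, -0.5, -1.7]
grip_width: 0.0259
gripper_force: 59.3
```

View pics/top3.png

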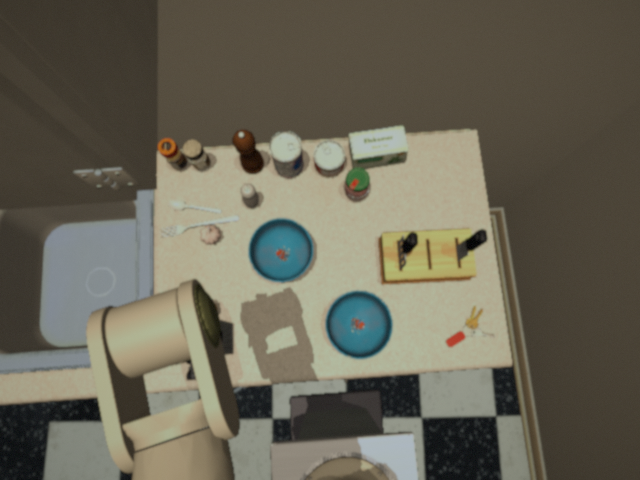

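The lower edge is now about 108 mm above the free worktop. I'll lower it to just above the surface, ease the grip, then drag toward -y while going down along the pivot arc.

```bash
python3 -m jog '[{"linear":[0,0,0.4],"roll":0},{"linear":[0,0,0.5],"roll":0},{"linear":[0,0,0.5],"roll":0},{"linear":[0,0,0.5],"roll":0},{"linear":[0,0,0.4],"roll":0},{"linear":[0,0,0.2],"roll":0},{"linear":[0,0,0.1],"roll":0},{"linear":[0,0,0],"roll":0},{"linear":[0,0,0],"roll":0}]' - 30 && python3 -m jog '[{"linear":[0,0,0.08],"roll":0},{"linear":[-0.1,0,0.05],"roll":0},{"linear":[-0.2,0,0.02],"roll":0},{"linear":[-0.2,0,0.02],"roll":0},{"linear":[-0.2,0,0.03],"roll":0},{"linear":[-0.2,0,0.04],"roll":0},{"linear":[0,0,0],"roll":0}]'; python3 - <<'E'
from h import *
cv2.imwrite("pics/w4.png",optics.get_image("scene")[:,:,::-1][100:400,60:460])
E
```

```text
time_s: 9.05
position: [0.3818, 0.2127, 0.172]
tool_rot: [[0.038, 0.999, 0.001], [0.999, -0.038, 0.0], [0.0, 0.001, -1.0]]
ft_force: [0.8, 0.8, -2.5]
grip_width: 0.0268
gripper_force: 59.2
time_s: 9.63
position: [0.381, 0.176, 0.1636]
tool_rot: [[0.039, 0.999, 0.004], [0.999, -0.039, 0.002], [0.002, 0.004, -1.0]]
ft_force: [-1.2, 1.3, 15.7]
grip_width: 0.0263
gripper_force: 60.4
```

View pics/w4.png

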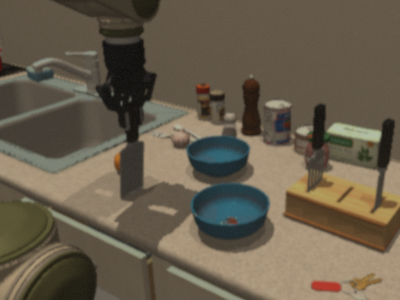

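```bash
python3 -m jog '[{"linear":[0,0,0],"roll":0},{"linear":[0,0,0],"roll":0},{"linear":[-0.14,0,0.05],"roll":0},{"linear":[-0.14,0,0.05],"roll":0},{"linear":[-0.19,0,0.06],"roll":0},{"linear":[-0.19,0,0.06],"roll":0},{"linear":[-0.19,0,0.07],"roll":0},{"linear":[-0.19,0,0.08],"roll":0},{"linear":[-0.18,0,0.09],"roll":0},{"linear":[-0.18,0,0.1],"roll":0},{"linear":[0,0,0],"roll":0}]' -1 25;  python3 - <<'E'
from h import *
cv2.imwrite("pics/w5.png",cv2.resize(optics.get_image("scene")[:,:,::-1][180:330,140:300],(640,600)))
E
```

```text
time_s: 10.6
position: [0.3792, 0.1183, 0.1414]
tool_rot: [[0.038, 0.999, 0.005], [0.999, -0.038, -0.003], [-0.003, 0.005, -1.0]]
ft_force: [-3.2, -10.4, 25.9]
grip_width: 0.0263
gripper_force: 59.6
```

View pics/w5.png

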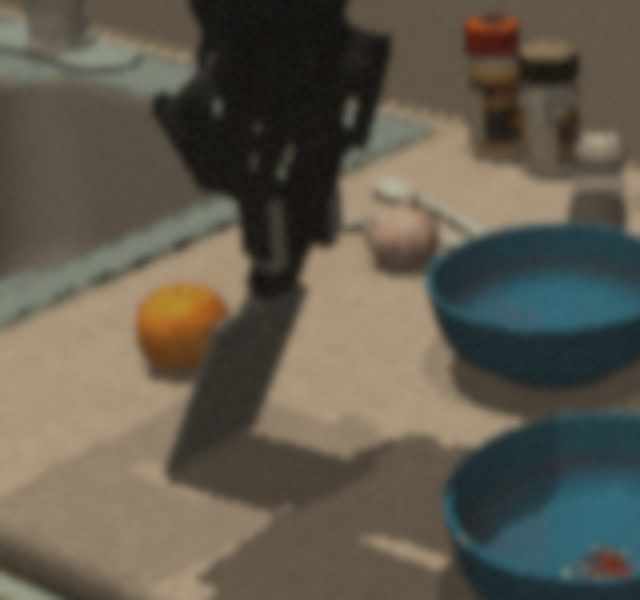

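The blade is tilting about 30° in the right direction, with its lower edge on the worktop and the mandarin untouched. I'll continue along the arc.

```bash
python3 -m jog '[{"linear":[-0.17,0,0.1],"roll":0},{"linear":[-0.17,0,0.11],"roll":0},{"linear":[-0.17,0,0.12],"roll":0},{"linear":[-0.17,0,0.12],"roll":0},{"linear":[-0.16,0,0.13],"roll":0},{"linear":[-0.15,0,0.13],"roll":0},{"linear":[-0.1,0,0.1],"roll":0},{"linear":[0,0,0],"roll":0},{"linear":[0,0,0],"roll":0}]' -1 60 && python3 -m jog '[{"linear":[0,0,0],"roll":0},{"linear":[0,0,0],"roll":0},{"linear":[0,0,-0.1],"roll":0},{"linear":[0,0,-0.3],"roll":0},{"linear":[0,0,-0.4],"roll":0},{"linear":[0,0,-0.4],"roll":0},{"linear":[0,0,-0.4],"roll":0},{"linear":[0,0,-0.4],"roll":0},{"linear":[0,0,-0.4],"roll":0},{"linear":[0,0,-0.3],"roll":0},{"linear":[0,0,0],"roll":0},{"linear":[0,0,0],"roll":0}]' -1 120; python3 - <<'E'
from h import *
im=optics.get_image("scene")[:,:,::-1]; cv2.imwrite("pics/s6.png",im)
cv2.imwrite("pics/w6.png",cv2.resize(im[130:330,120:340],(660,600)))
E
```

```text
time_s: 11.4
position: [0.3772, 0.0755, 0.108]
tool_rot: [[0.038, 0.999, 0.003], [0.999, -0.038, -0.003], [-0.002, 0.003, -1.0]]
ft_force: [-1.3, -7.8, 9.9]
grip_width: 0.0266
gripper_force: 58.2
time_s: 12.4
position: [0.376, 0.0771, 0.2149]
tool_rot: [[0.038, 0.999, 0.001], [0.999, -0.038, -0.0], [-0.0, 0.001, -1.0]]
ft_force: [-0.4, 0.4, -1.5]
grip_width: 0.0252
gripper_force: 118.0
```

View pics/w6.png

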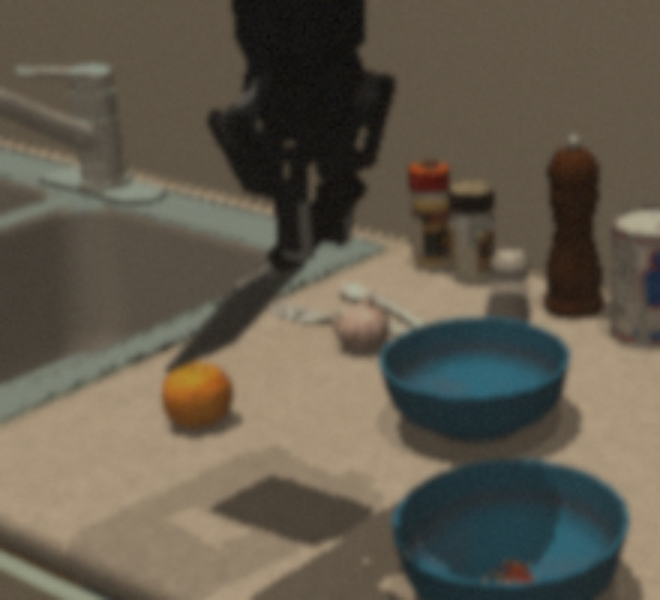

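The grater is held slanted above the worktop, teeth side up. The near lower corner of the blade is at crop (170,365), which is scene (176.7,251.7). I'll check the angle by casting that ray onto the plane of the blade's near edge.

```bash
python3 - <<'E'
from h import *
o,d=ray(C["scene"],(120+170/3,130+365/3))
for x in(.340,.344,.348):
    p=o+d*(x-o[0])/d[0]; g=np.array([.376,.0771,.2149+.0187]); v=g-p
    print(x,p,"tilt",np.degrees(np.arctan2(-v[1],v[2])),"L",np.hypot(v[1],v[2]))
E
```

```text
0.34 [0.34       0.18357796 0.11919529] tilt 42.94472486582289 L 0.15628817448825497
0.344 [0.344      0.18845403 0.11629465] tilt 43.50909869640052 L 0.1617413567019382
0.348 [0.348      0.19333011 0.113394  ] tilt 44.03661016981364 L 0.16720920759515345
```

Tilt is about 43° and the lower edge sits about 0.098 below the TCP and 0.114 to its +y. Now I'll carry it over the bowl, keeping the lower edge above the rim.

```bash
python3 -m jog '[{"linear":[-0.1,0.24,0],"roll":0},{"linear":[-0.2,0.48,0],"roll":0},{"linear":[-0.2,0.48,0],"roll":0},{"linear":[-0.2,0.48,0],"roll":0},{"linear":[-0.2,0.48,0],"roll":0},{"linear":[-0.2,0.48,0],"roll":0},{"linear":[-0.2,0.48,0],"roll":0},{"linear":[-0.2,0.48,0],"roll":0},{"linear":[-0.2,0.48,0],"roll":0},{"linear":[-0.2,0.48,0],"roll":0},{"linear":[-0.1,0.24,0],"roll":0},{"linear":[0,0,0],"roll":0}]' && python3 -m jog '[{"linear":[-0.05,0,0.2],"roll":0},{"linear":[0,0,0.2],"roll":0},{"linear":[0,0,0.2],"roll":0},{"linear":[0,0,0],"roll":0},{"linear":[0,0,0],"roll":0},{"linear":[0,0,0],"roll":0}]'; python3 - <<'E'
from h import *
a=optics.get_image("scene")[:,:,::-1][140:300,200:360]; b=optics.get_image("top")[:,:,::-1][180:320,200:360]
cv2.imwrite("pics/f.png",np.hstack([cv2.resize(a,(400,400),interpolation=2),cv2.resize(b,(400,350),interpolation=2)[:, :].copy() if 0 else cv2.copyMakeBorder(cv2.resize(b,(400,350),interpolation=2),0,50,0,0,0)]))
E
```

```text
time_s: 13.45
position: [0.5668, -0.0114, 0.213]
tool_rot: [[0.039, 0.999, -0.002], [0.999, -0.039, 0.0], [0.0, -0.002, -1.0]]
ft_force: [0.5, -0.1, -1.5]
grip_width: 0.0255
gripper_force: 118.2
time_s: 13.95
position: [0.5649, -0.0117, 0.1912]
tool_rot: [[0.038, 0.999, 0.0], [0.999, -0.038, -0.0], [-0.0, 0.0, -1.0]]
ft_force: [-0.3, 0.4, -0.9]
grip_width: 0.0254
gripper_force: 118.1
```

View pics/f.png

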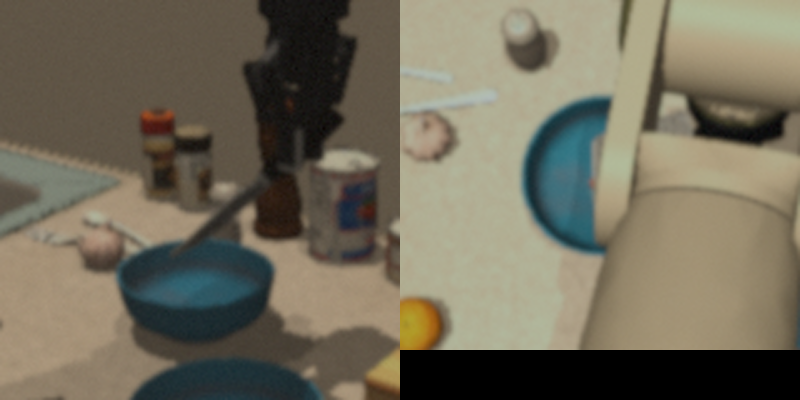

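The blade's near lower corner shows at crop (172,256), above the bowl. The bowl's left edge in the top view is still at column 249, so it has not moved. One number check, then I'll hand in.

```bash
python3 - <<'E'
from h import *
o,d=ray(C["scene"],(268.8,242.4))
p=o+d*(.537-o[0])/d[0]; g=np.array([.565,-.0117,.1912+.0187]); v=g-p
t=np.degrees(np.arctan2(-v[1],v[2])); s=env.observe()
print(p,t,"off y",p[1]-.105,s["gripper_force"],np.abs(s["qvel"]).max())
if 36<t<54 and abs(p[1]-.105)<.03 and .07<p[2]<.125: print(env.close_job())
E
```

```text
[0.537      0.10765381 0.08413752] 43.50231809315232 off y 0.002653806546568091 118.1397557258606 0.13152843099300077
the job is handed in; nothing more can be done
None
```

The job is handed in: the gripper holds the grater still at about 43°, teeth up, with its lower edge about 84 mm above the worktop and 23 mm above the bowl's rim, near the middle of the bowl. The other two tools are still in the stand, and I saw no sign that the bowl or the things around it had shifted.

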